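# Index the antenna arm one hole round

## Robot

A 6-joint arm with a two-finger parallel gripper is mounted at the origin on the work surface; the furniture and walls round the work are solid. World frame = base frame: x ahead of the robot, y to its left, z up, the work surface at z = 0. Lengths are in mm, angles in rad, forces in N, time in s.
With the tool pointing down it reaches from about 325 to 775 mm from the base axis. Payload 5.5 kg.
Tool frame: the origin (TCP) lies at the very end of the fingers, on their centre line; the grasp point (between the pads) lies 19 mm behind it; z points along the fingers, y is the line along which they close (so a half turn about z gives the same grasp; the last joint's range is limited). The gripper opens to 85 mm and grips with 20 to 120 N. Pads are 22 mm wide; open, the fingers measure 114 mm over their backs; the gripper's body (76 mm by 85 mm) begins 54 mm behind the grasp point. The pads swing forward as they close: fully open they stand 13 mm farther back than shut.
Start: joints at [-0.057, 0.091, 1.231, -0, 1.82, -0.057], TCP at [600.014, -0.003, 231.275] pointing down, gripper open.
Joint ranges: [-2.87, 2.87], [-0.86, 2.18], [0.17, 2.46], [-1.51, 4.65], [0.06, 2.69], [-2.65, 2.65]. Speed limits (rad/s): [2.57, 2.57, 3.01, 3.14, 3.14, 3.14].

## Interface

Orientations are given as a rotation vector (axis times angle).
In Python, from bench import env gives the robot as it stands. The module is installed in compiled form; this text tells all that it offers.
- The arm moves only by the shell command python3 -m creep 'ROWS'. ROWS is JSON, a list of rows, each an object of numbers: "ax", "ay", "az": the turn, a rotation vector about the world's x, y, z in units of 8 degrees (1.0 is 8 degrees); "tx", "ty", "tz": the shift along the world's x, y, z in units of 25 mm (1.0 is 25 mm); "jaw": the opening in per cent of the stroke, from 0 (shut) to 100 (fully open). In form: [{"ax": .., "ay": .., "az": .., "tx": .., "ty": .., "tz": .., "jaw": ..}, ...]. A call has 1 to 20 rows; each row shifts and turns the commanded pose from where the row before left it; what a row does not reach is not made up. A row lasts 1/10 s, in which the tool goes at most 50 mm and 8.59 degrees, less where a joint would pass 70% of its speed; a pose out of reach is approached as far as the arm can. A call is refused whole if a number of a shift passes 1 or a number of a turn 1, either way. A call with a gripper value outside its range is refused whole. The fingers move at their own pace and stop on an object; the grip force is fixed at half the most. Time passes only in rows, so rows that do not move let the fingers close. It gives the time, the measured TCP pose, the force, the opening and the grip force at its end, in the units of the state.
- env.observe(): the state, without advancing time (a new reading comes with each control period).
- env.capture(name): name is "scene" or "side" or "wrist"; returns a dict with "image" (480x640x3 uint8, red, green, blue), "intrinsics" (3x3 intrinsics, pixels), "extrinsics" (4x4, takes a point from camera to world coordinates). Camera axes: x right, y down, z forward; pixel columns grow to the right and rows downward; lengths in mm; the calibration is good to about 2 mm. A picture is of the moment at which its call begins. There is no depth.
- env.finish_job(): hands the job in; it is judged then, once.
Trained networks look in the newest picture that a camera, given by its name, has taken for a name from the list of things; names that differ only in an ending like _2 or _b are one class to them, and where a whole thing is asked for, a point or a joint stands for the part that bears it (a point fixed in the world has none). Each returns a list of dicts, best first, with "score" (0 to 1); they miss things now and then, are a little off and sometimes report something else, mostly with a low value. They report only what shows in the picture. A call takes as long as a camera call.
- env.cut_out(name, camera): "pixels" (480x640 bool, what is visible of it) and "bbox" ([centre column, centre row, width, height] in pixels, round what is visible of it).
The state is a dict: "time_s": time; "q": joint angles; "joint_vel": joint speeds; "tau": joint torques, N m; "tcp_pos": TCP position; "orientation": TCP orientation; "force": force on the tool from outside, world axes, zero at the start; "moment": the same for the moment, N m; "grip_width": finger opening in mm; "finger_force": force on a finger pad.
Only numpy, scipy, OpenCV 4.12 (cv2) and the standard library are available. Lean on these libraries where they do the work, as an engineer would, in place of code of your own. Each camera call takes 0.05 s, during which the arm holds its last target. There are 200 camera calls.

## Task

Turn the blue antenna arm one hole round, from the middle hole to the hole marked with the green washer: hook the fingertips under the red pull ring without pinching it, lift the spring pin out of its hole, swing the arm over to the green washer (not towards the orange one), and let the pin drop fully home there. Be gentle with the ring, leave the things standing around where they are, and finish clear of everything.

Things in the scene. Friction and masses are not known exactly. Their poses are not given: they have to be found in the camera images.
- index_base: Fixed aluminium index plate, top 30 mm above the desk. Origin on the arm's vertical pivot axis at desk height. It reaches 175 mm to its -x side (about the robot's right), 43 mm to +x, and is 210 mm wide in y. Five 14 mm holes lie on a 140 mm radius circle round the pivot, on the -x side, 0.28 rad (39 mm) apart; the middle one, where the pin starts, lies straight along -x.
- swing_arm (a joint): Angle of the blue arm about the pivot, rad, anticlockwise from above; 0 = pin over the middle hole, +0.28 / -0.28 = over the neighbouring holes on the base's -y / +y side (the pin is on the pivot's -x side). Little friction, stays where left; locked while the pin is in a hole. The bar is 30 mm wide, 10 mm thick, its top 46 mm above the desk.
- antenna_panel (a point): Top centre of the small white antenna panel (80 mm wide, 169 mm above the desk), carried by the arm 62 mm beyond the pivot, on the side away from the pin.
- index_pin (a joint): Height of the spring pin, m: 0 = fully home in a hole, about 0.014 = its tip at the plate's top, 0.035 = upper stop. The spring pushes down with about 4 N at home and 5 to 6 N when lifted. Let go between holes the pin rests on the plate at about 0.014 and drops in when the arm brings it over a hole (within about 2 mm, 0.013 rad).
- pin_tip (a point): Tip of the 10 mm pin, on the pin's axis, 140 mm from the pivot; 16 mm above the desk when home. The pin runs in a dark sleeve of 24 mm diameter whose top is 66 mm above the desk.
- ring_center (a point): Centre of the red pull ring on the pin: bar 7 mm thick, inner diameter 55 mm, fixed to the pin at its lowest point. It faces along the arm; its top leans 40 degrees towards the pivot, so fingers pointing along the arm towards the pivot and slanting down pass through. 100 mm above the desk when the pin is home; rises and swings with it. Its inner top is 21 mm higher, 18 mm nearer the pivot.
- green_washer: Flat green washer, 29 mm outer diameter, 1.5 mm thick, fixed round the hole to go to. Origin at the hole's centre, on the plate's top. It is one hole to one side or the other of the start.
- orange_washer: The same in orange, round the hole on the other side of the start: the wrong one.
- multimeter: Bystander: grey and yellow hand multimeter lying on its back, 145 x 70 x 44 mm. Origin under its centre.
- screwdriver: Bystander: screwdriver with red handle, 160 mm long, lying.
- solder_tin: Bystander: round red tin, 64 mm diameter, 24 mm high.
- adapter: Bystander: standing metal barrel adapter, 22 mm across, 35 mm high.
- filter: Bystander: small white metal filter block with brass studs, 28 x 72 x 23 mm.
- tea_mug: Bystander: white mug with red inside, 83 mm diameter, 93 mm high.
- tape_roll: Bystander: roll of black tape lying flat, 58 mm diameter, 19 mm high.

How it is judged (in metres and radians):
On the way, in this order (a step that is already met when the one before it is completed fails the run):
1. the pin is lifted clear of its hole by the ring (value of joint index_pin above 0.015 m and contact force between the fingers and index_pin above 0.5 N), for 0.1 s.
2. the pin is home in the green hole (value of joint index_pin below 0.003 m and horizontal distance between pin_tip and green_washer below 0.005 m), for 0.2 s.
At the end, for the whole second after the job is handed in: The pin is fully home (within 3 mm of its stop) in the hole with the green washer (its axis within 5 mm of the washer's centre) and the arm is at rest (all of step 2 and velocity of joint swing_arm between -0.05 and 0.05 rad/s); the robot touches nothing.
It fails at once if the ring or pin is pressed or squeezed with more than 30 N (contact force between the fingers and index_pin above 30 N).
It fails at once if the arm goes to the wrong side, past half a hole (horizontal distance between pin_tip and orange_washer below 0.018 m).
It fails at once if a bystander is moved by more than 15 mm (distance of any of multimeter, screwdriver, solder_tin, adapter, filter, tea_mug, tape_roll from where it was at the start of the episode above 0.015 m).
It also fails if it takes over 53 s, if anything falls off the work surface, if the arm or the gripper's body presses on something with over 40 N, if the wrist force passes 120 N, or if a joint passes its speed limit or range.

## Working session

There is one attempt and no reset: what is moved stays moved. The work goes in short steps, Python scripts to look and compute and a shell command to move; the robot and the scene stay as the last step left them, time stands still between calls to the robot, and variables do not carry over. Pictures are saved under pics/ and viewed, at most 10 in all, crops included, and the job is handed in when it is done.

```bash
mkdir -p pics
cat > h.py <<'E'
from bench import env
import numpy as np, cv2
def ray(c,u,v):
    K=c["intrinsics"];T=c["extrinsics"]
    d=T[:3,:3]@np.linalg.solve(K,[u,v,1.]);return T[:3,3],d/np.linalg.norm(d)
def atz(c,u,v,z):
    o,d=ray(c,u,v);return o+d*(z-o[2])/d[2]
def proj(c,p):
    T=c["extrinsics"];q=T[:3,:3].T@(np.asarray(p,float)-T[:3,3]);q=c["intrinsics"]@q;return q[:2]/q[2]
def tri(obs):
    A=0;b=0
    for c,u,v in obs:
        o,d=ray(c,u,v);P=np.eye(3)-np.outer(d,d);A=A+P;b=b+P@o
    return np.linalg.solve(A,b)
def cen(n,cam):
    r=env.cut_out(n,cam)
    if not r: return None
    r=r[0];ys,xs=np.nonzero(r["pixels"]);return r["score"],xs.mean(),ys.mean(),r["bbox"]
E
python3 - <<'E'
from h import *
C={}
for n in("scene","side"):
    C[n]=env.capture(n);cv2.imwrite(f"pics/{n}0.png",C[n]["image"][:,:,::-1])
    print(n,C[n]["extrinsics"][:3,3].round(),C[n]["extrinsics"][:3,2].round(2))
    for o in("green_washer","orange_washer","ring_center","pin_tip","antenna_panel","index_base","multimeter","screwdriver","solder_tin","adapter","filter","tea_mug","tape_roll"):
        r=cen(o,n)
        if r:
            z=31 if "washer" in o else 15
            print(o,round(r[0],2),round(r[1]),round(r[2]),np.round(r[3]),atz(C[n],r[1],r[2],z).round())
print(env.observe())
E
```

```text
scene [ 137. -548.  865.] [ 0.45  0.53 -0.72]
green_washer 0.42 279 264 [280. 265.  16.  12.] [512.  65.  31.]
ring_center 0.83 287 232 [288. 232.  27.  34.] [595. 144.  15.]
pin_tip 0.63 290 235 [288. 234.  27.  33.] [595. 132.  15.]
antenna_panel 0.56 266 207 [268. 212.  73. 103.] [610. 248.  15.]
index_base 0.6 278 236 [287. 228. 104. 136.] [571. 147.  15.]
multimeter 0.78 203 213 [204. 213.  59.  35.] [479. 338.  15.]
screwdriver 0.94 436 382 [442. 376.  54.  56.] [ 561. -349.   15.]
solder_tin 0.69 402 343 [403. 342.  32.  34.] [ 575. -250.   15.]
adapter 0.61 370 353 [372. 353.  13.  17.] [ 513. -225.   15.]
filter 0.86 451 319 [454. 319.  28.  29.] [ 692. -279.   15.]
tea_mug 0.94 266 165 [263. 166.  38.  46.] [714. 388.  15.]
tape_roll 0.87 404 295 [408. 297.  29.  29.] [ 665. -175.   15.]
side [ 102. -856.  987.] [ 0.38  0.66 -0.65]
green_washer 0.46 404 401 [416. 398.  72.  43.] [ 553. -360.   31.]
orange_washer 0.59 311 259 [310. 258.  11.   4.] [591.  52.  31.]
ring_center 0.51 291 236 [292. 236.  31.  33.] [597. 161.  15.]
pin_tip 0.64 291 236 [290. 237.  35.  38.] [598.
[... 589 characters left out ...]
_s': 1.4, 'q': array([-5.67294289e-02,  9.10862423e-02,  1.23074652e+00,  7.64021472e-05,
        1.81981078e+00, -5.67126701e-02]), 'joint_vel': array([-2.24220868e-03, -3.19203024e-04,  6.36716386e-04, -1.49347560e-03,
        1.04129427e-05,  3.05784538e-04]), 'tau': array([ 2.48647930e-04, -4.58462691e+01, -4.18084574e+01, -1.58848688e-04,
        8.11640966e-04, -4.21046536e-06]), 'tcp_pos': array([5.99996662e+02, 6.02283088e-03, 2.31257168e+02]), 'orientation': array([-2.22137746e+00, -2.22138206e+00, -3.35528686e-05]), 'force': array([ 0.00075505,  0.38133109, -0.11668564]), 'moment': array([ 0.02141076, -0.01180604,  0.01178046]), 'finger_force': 0.0, 'grip_width': 85.53475503321833}
```

Run:
```python
import cv2,numpy as np
a=cv2.imread("pics/scene0.png")[140:310,190:390];b=cv2.imread("pics/side0.png")[140:310,190:390]
cv2.imwrite("pics/c0.png",cv2.resize(np.hstack([a,b]),(800,340),interpolation=cv2.INTER_CUBIC))
```

```text
(no output)
```

View pics/c0.png

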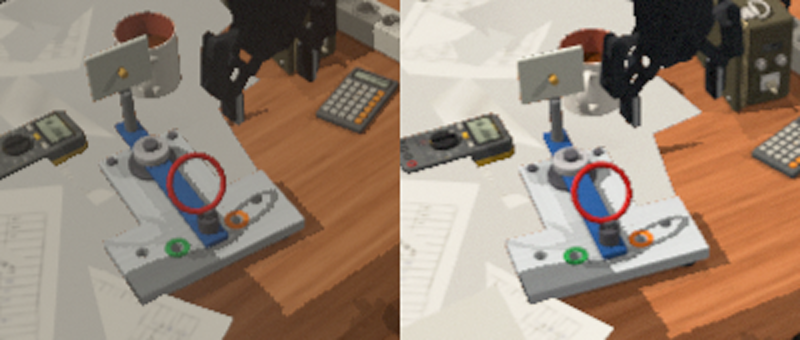

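View pics/scene0.png

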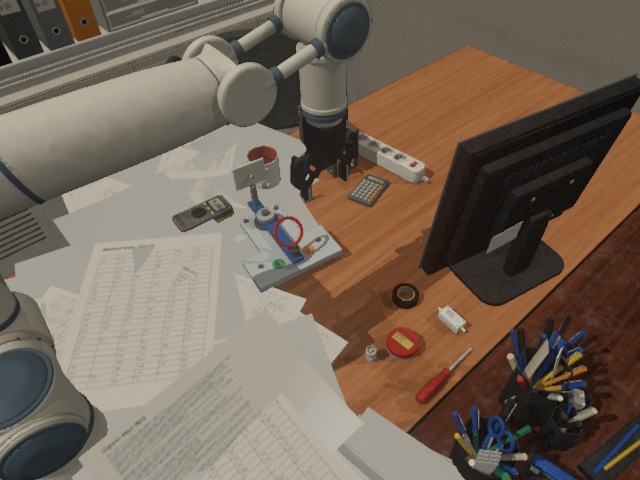

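```bash
cat > fit.py <<'E'
from h import *
from scipy.optimize import least_squares
def blob(img,lo,hi,c,r,smin=110,vmin=60):
    h=cv2.cvtColor(img,cv2.COLOR_RGB2HSV);H=h[...,0].astype(int)
    m=((H>=lo)&(H<=hi)) if lo<=hi else ((H>=lo)|(H<=hi))
    m&=(h[...,1]>smin)&(h[...,2]>vmin)
    yy,xx=np.mgrid[:480,:640];m&=(abs(xx-c[0])<r)&(abs(yy-c[1])<r)
    y,x=np.nonzero(m);return np.array([(x.min()+x.max())/2,(y.min()+y.max())/2]),(x.min(),x.max(),y.min(),y.max(),len(x))
def loc(p,l,a=0):
    A=p[2]+a;return np.array([p[0]+np.cos(A)*l[0]-np.sin(A)*l[1],p[1]+np.sin(A)*l[0]+np.cos(A)*l[1],l[2]])
E
python3 - <<'E'
from fit import *
g={"scene":[(279,264),(308.5,249),(288,231.5)],"side":[(278,268),(310,259),(291,236)]}
obs=[]
t=np.linspace(0,2*np.pi,60)
def ringbox(c,p,a=0,dz=0):
    P=[]
    R=31.
    for s in t:
        P.append(proj(c,loc(p,[-120+R*np.sin(s)*np.sin(np.radians(40)),R*np.cos(s),100+dz+R*np.sin(s)*np.cos(np.radians(40))],a)))
    P=np.array(P);return (P.min(0)+P.max(0))/2
C={}
for n in g:
    C[n]=env.capture(n);im=C[n]["image"]
    G=blob(im,40,85,g[n][0],10);O=blob(im,8,22,g[n][1],8,150);R=blob(im,174,5,g[n][2],20,150)
    print(n,G,O,R);obs.append((C[n],G[0],O[0],R[0]))
def res(p):
    r=[]
    for c,G,O,R in obs:
        r+=list(proj(c,loc(p,[-140,0,31],-.28))-G)+list(proj(c,loc(p,[-140,0,31],.28))-O)+list(ringbox(c,p)-R)
    return r
s=least_squares(res,[552,190,1.55],loss="soft_l1");p=s.x
print(p,np.round(res(p),1));np.save("p.npy",p)
for nm,l,a in(("green",[-140,0,31],-.28),("pin",[-140,0,16],0),("ring",[-120,0,100],0),("ring at green",[-120,0,100],-.28),("in top",[-102,0,121],0)): print(nm,loc(p,l,a).round(1))
for c,G,O,R in obs:
    print([ tri([(o[0],*o[k]) for o in obs]).round(1) for k in(1,2,3)]);break
E
```

```text
scene (array([278.5, 263.5]), (np.int64(273), np.int64(284), np.int64(260), np.int64(267), 46)) (array([308., 249.]), (np.int64(303), np.int64(313), np.int64(245), np.int64(253), 48)) (array([287.5, 231. ]), (np.int64(273), np.int64(302), np.int64(216), np.int64(246), 188))
side (array([277.5, 267.5]), (np.int64(272), np.int64(283), np.int64(264), np.int64(271), 54)) (array([310. , 258.5]), (np.int64(305), np.int64(315), np.int64(255), np.int64(262), 46)) (array([290.5, 236. ]), (np.int64(276), np.int64(305), np.int64(221), np.int64(251), 199))
[570.20574608 193.22925976   1.43022204] [ 0.4 -0.2  0.3 -0.1  0.6  0.  -0.4  0.1 -0.4  0.1 -0.5 -0.2]
green [513.   65.4  31. ]
pin [550.6  54.6  16. ]
ring [553.4  74.4 100. ]
ring at green [521.2  83.7 100. ]
in top [555.9  92.2 121. ]
[array([515. ,  69.3,  26.4]), array([592.6,  59. ,  25.6]), array([560.1,  87. ,  86.5])]
```

```bash
python3 -m creep '[{"jaw":0,"ax":1,"ty":-0.5,"tx":-0.5},{"jaw":0,"ax":1,"ty":-0.5,"tx":-0.5},{"jaw":0,"ax":1,"ty":-0.5,"tx":-0.5},{"jaw":0,"ax":1,"ty":-0.5,"tx":-0.5},{"jaw":0,"ax":1},{"jaw":0,"ax":1},{"jaw":0,"ax":0.25},{"jaw":0,"az":-0.5},{"jaw":0,"az":-0.5},{"jaw":0},{"jaw":0}]'
python3 - <<'E'
from bench import env
from scipy.spatial.transform import Rotation as R
o=env.observe();print(o["tcp_pos"],R.from_rotvec(o["orientation"]).as_matrix().round(3).tolist(),o["q"].round(2),o["grip_width"],o["force"],o["time_s"])
E
```

```text
[ 6.00011541e+02 -3.74004769e-02  2.31261976e+02] [[0.0, 1.0, -0.0], [1.0, -0.0, -0.0], [-0.0, -0.0, -1.0]] [-0.06  0.09  1.23 -0.    1.82 -0.06] 85.30448993343694 [ 0.54603276 -0.03990092  0.0569672 ] 1.5$[0]: bad value
```

```bash
cat > st.py <<'E'
from bench import env
from scipy.spatial.transform import Rotation as R
o=env.observe();print(o["tcp_pos"].round(1),R.from_rotvec(o["orientation"]).as_matrix().round(3).tolist(),o["q"].round(2),round(o["grip_width"],1),o["force"].round(1),o["time_s"])
E
python3 -m creep '[{"ax":1,"ay":0,"az":0,"tx":-0.5,"ty":-0.5,"tz":0,"jaw":0},{"ax":1,"ay":0,"az":0,"tx":-0.5,"ty":-0.5,"tz":0,"jaw":0},{"ax":1,"ay":0,"az":0,"tx":-0.5,"ty":-0.5,"tz":0,"jaw":0},{"ax":1,"ay":0,"az":0,"tx":-0.5,"ty":-0.5,"tz":0,"jaw":0},{"ax":1,"ay":0,"az":0,"tx":0,"ty":0,"tz":0,"jaw":0},{"ax":1,"ay":0,"az":0,"tx":0,"ty":0,"tz":0,"jaw":0},{"ax":0.25,"ay":0,"az":0,"tx":0,"ty":0,"tz":0,"jaw":0},{"ax":0,"ay":0,"az":-0.5,"tx":0,"ty":0,"tz":0,"jaw":0},{"ax":0,"ay":0,"az":-0.5,"tx":0,"ty":0,"tz":0,"jaw":0},{"ax":0,"ay":0,"az":0,"tx":0,"ty":0,"tz":0,"jaw":0},{"ax":0,"ay":0,"az":0,"tx":0,"ty":0,"tz":0,"jaw":0}]'; python3 st.py
```

```text
time_s: 2.6
tcp_pos: [550.0, -49.5, 232.1]
orientation: [-1.836, -1.601, -0.855]
force: [-0.3, -0.5, -0.1]
grip_width: -0.1
finger_force: 0.0
[550.  -49.5 232.1] [[0.087, 0.991, 0.106], [0.638, -0.137, 0.757], [0.765, 0.002, -0.644]] [-0.6   0.1   1.44  0.83  1.94 -0.28] -0.1 [-0.3 -0.5 -0.1] 2.6
```

```bash
python3 -m creep '[{"ax":0,"ay":0,"az":0,"tx":-0.03,"ty":0.79,"tz":-0.93,"jaw":0},{"ax":0,"ay":0,"az":0,"tx":-0.03,"ty":0.79,"tz":-0.93,"jaw":0},{"ax":0,"ay":0,"az":0,"tx":-0.03,"ty":0.79,"tz":-0.93,"jaw":0},{"ax":0,"ay":0,"az":0,"tx":-0.03,"ty":0.79,"tz":-0.93,"jaw":0},{"ax":0,"ay":0,"az":0,"tx":0,"ty":0,"tz":0,"jaw":0},{"ax":0,"ay":0,"az":0,"tx":0,"ty":0,"tz":0,"jaw":0}]'
python3 - <<'E'
import st
from fit import *
p=np.load("p.npy")
w=env.capture("wrist");cv2.imwrite("pics/w1.png",w["image"][:,:,::-1])
s=env.capture("scene");cv2.imwrite("pics/s1.png",s["image"][:,:,::-1])
for l,a in(([-140,0,31],-.28),([-140,0,31],.28),([-120,0,100],0),([-102,0,121],0),([-140,0,76],0)):print(l,a,proj(w,loc(p,l,a)).round())
print("tcp",proj(w,env.observe()["tcp_pos"]))
a=cv2.imread("pics/s1.png")[150:300,200:400]
b=cv2.imread("pics/w1.png")
cv2.imwrite("pics/c1.png",np.hstack([cv2.resize(b,(480,360)),cv2.resize(a,(320,240)).repeat(1,0)if 0 else cv2.copyMakeBorder(cv2.resize(a,(320,240)),0,120,0,0,0)]))
E
```

```text
time_s: 3.2
tcp_pos: [547.1, 29.5, 138.7]
orientation: [-1.834, -1.599, -0.855]
force: [0.2, -0.8, -0.3]
grip_width: 0.1
finger_force: 0.0
[547.1  29.5 138.7] [[0.088, 0.991, 0.105], [0.637, -0.137, 0.759], [0.766, 0.0, -0.643]] [-0.48  0.05  1.66  0.82  1.74 -0.33] 0.1 [ 0.2 -0.8 -0.3] 3.2
[-140, 0, 31] -0.28 [269. 322.]
[-140, 0, 31] 0.28 [372. 323.]
[-120, 0, 100] 0 [321. 263.]
[-102, 0, 121] 0 [321. 219.]
[-140, 0, 76] 0 [321. 308.]
tcp [322.51129309 313.99650016]
```

View pics/c1.png

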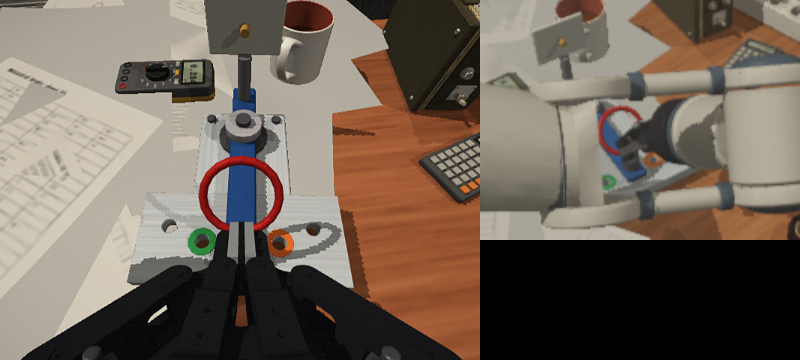

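```bash
python3 -m creep '[{"ax":0,"ay":0,"az":0,"tx":0.07,"ty":0.5,"tz":-0.42,"jaw":0},{"ax":0,"ay":0,"az":0,"tx":0.07,"ty":0.5,"tz":-0.42,"jaw":0},{"ax":0,"ay":0,"az":0,"tx":0.07,"ty":0.5,"tz":-0.42,"jaw":0},{"ax":0,"ay":0,"az":0,"tx":0.07,"ty":0.5,"tz":-0.42,"jaw":0},{"ax":0,"ay":0,"az":0,"tx":0.07,"ty":0.5,"tz":-0.42,"jaw":0},{"ax":0,"ay":0,"az":0,"tx":0,"ty":0,"tz":0,"jaw":0},{"ax":0,"ay":0,"az":0,"tx":0,"ty":0,"tz":0,"jaw":0}]'
python3 - <<'E'
from fit import *
w=env.capture("wrist");cv2.imwrite("pics/w2.png",w["image"][:,:,::-1])
s=env.capture("side");cv2.imwrite("pics/s2.png",s["image"][:,:,::-1])
a=s["image"][160:280,220:380,::-1]
b=cv2.imread("pics/w2.png")
cv2.imwrite("pics/c2.png",np.hstack([cv2.resize(b[150:450,120:520],(400,300)),cv2.resize(a,(400,300))]))
E
```

```text
time_s: 4.0
tcp_pos: [555.5, 92.1, 85.4]
orientation: [-1.836, -1.597, -0.855]
force: [0.0, -0.4, -0.3]
grip_width: 0.1
finger_force: 0.0
```

View pics/c2.png

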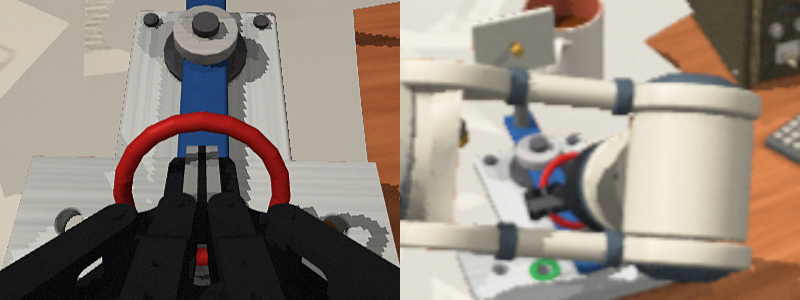

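```bash
python3 -m creep '[{"ax":0,"ay":0,"az":0,"tx":0,"ty":0,"tz":0.16,"jaw":0},{"ax":0,"ay":0,"az":0,"tx":0,"ty":0,"tz":0.16,"jaw":0},{"ax":0,"ay":0,"az":0,"tx":0,"ty":0,"tz":0.08,"jaw":0},{"ax":0,"ay":0,"az":0,"tx":0,"ty":0,"tz":0.08,"jaw":0},{"ax":0,"ay":0,"az":0,"tx":0,"ty":0,"tz":0.08,"jaw":0},{"ax":0,"ay":0,"az":0,"tx":0,"ty":0,"tz":0.08,"jaw":0},{"ax":0,"ay":0,"az":0,"tx":0,"ty":0,"tz":0.0,"jaw":0}]'
python3 -m creep '[{"ax":0,"ay":0,"az":0,"tx":0,"ty":0,"tz":0.08,"jaw":0},{"ax":0,"ay":0,"az":0,"tx":0,"ty":0,"tz":0.08,"jaw":0},{"ax":0,"ay":0,"az":0,"tx":0,"ty":0,"tz":0,"jaw":0}]'
python3 -m creep '[{"ax":0,"ay":0,"az":0,"tx":0,"ty":0,"tz":0.08,"jaw":0},{"ax":0,"ay":0,"az":0,"tx":0,"ty":0,"tz":0.08,"jaw":0},{"ax":0,"ay":0,"az":0,"tx":0,"ty":0,"tz":0,"jaw":0}]'
```

```text
time_s: 4.8
tcp_pos: [555.9, 91.5, 102.1]
orientation: [-1.837, -1.597, -0.857]
force: [0.1, -0.4, 0.1]
grip_width: -0.2
finger_force: 0.0
time_s: 5.1
tcp_pos: [555.8, 91.5, 106.0]
orientation: [-1.837, -1.597, -0.856]
force: [-0.9, 0.2, -0.4]
grip_width: -0.3
finger_force: 0.1
time_s: 5.4
tcp_pos: [555.5, 91.3, 109.3]
orientation: [-1.837, -1.596, -0.855]
force: [0.2, -0.5, -4.6]
grip_width: 0.3
finger_force: 1.9
```

```bash
python3 -m creep '[{"ax":0,"ay":0,"az":0,"tx":0,"ty":0,"tz":0.08,"jaw":0},{"ax":0,"ay":0,"az":0,"tx":0,"ty":0,"tz":0.08,"jaw":0},{"ax":0,"ay":0,"az":0,"tx":0,"ty":0,"tz":0.08,"jaw":0},{"ax":0,"ay":0,"az":0,"tx":0,"ty":0,"tz":0.08,"jaw":0},{"ax":0,"ay":0,"az":0,"tx":0,"ty":0,"tz":0.08,"jaw":0},{"ax":0,"ay":0,"az":0,"tx":0,"ty":0,"tz":0.08,"jaw":0},{"ax":0,"ay":0,"az":0,"tx":0,"ty":0,"tz":0.08,"jaw":0},{"ax":0,"ay":0,"az":0,"tx":0,"ty":0,"tz":0.08,"jaw":0},{"ax":0,"ay":0,"az":0,"tx":0,"ty":0,"tz":0.08,"jaw":0},{"ax":0,"ay":0,"az":0,"tx":0,"ty":0,"tz":0.08,"jaw":0},{"ax":0,"ay":0,"az":0,"tx":0,"ty":0,"tz":0.08,"jaw":0},{"ax":0,"ay":0,"az":0,"tx":0,"ty":0,"tz":0,"jaw":0},{"ax":0,"ay":0,"az":0,"tx":0,"ty":0,"tz":0,"jaw":0}]'
python3 - <<'E'
from fit import *
p=np.load("p.npy");o=env.observe();t=o["tcp_pos"]
v=t[:2]-p[:2]
for a in np.linspace(0,-.28,5):
    R=np.array([[np.cos(a),-np.sin(a)],[np.sin(a),np.cos(a)]]);print(round(a,3),(R@v-v).round(1))
w=env.capture("wrist");cv2.imwrite("pics/w3.png",w["image"][:,:,::-1])
s=env.capture("side")
cv2.imwrite("pics/c3.png",np.hstack([w["image"][150:450,120:520,::-1],cv2.resize(s["image"][160:280,220:380,::-1],(400,300))]))
E
```

```text
time_s: 6.7
tcp_pos: [555.8, 91.4, 131.8]
orientation: [-1.837, -1.597, -0.857]
force: [0.6, -1.8, -6.1]
grip_width: -0.1
finger_force: 2.9
0.0 [0. 0.]
-0.07 [-7.1  1.3]
-0.14 [-14.1   3. ]
-0.21 [-20.9   5.2]
-0.28 [-27.6   7.9]
```

View pics/c3.png

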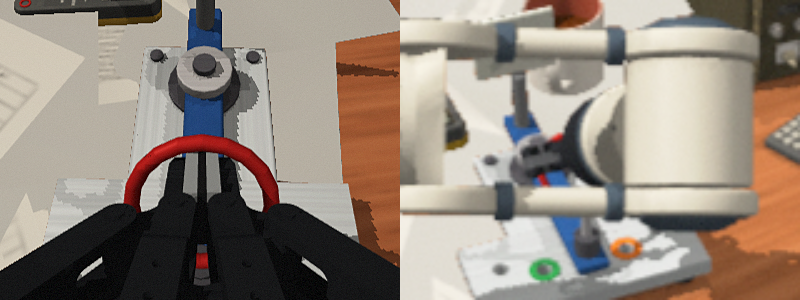

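```bash
python3 -m creep '[{"ax":0,"ay":0,"az":-0.125,"tx":-0.07,"ty":0.013,"tz":0,"jaw":0},{"ax":0,"ay":0,"az":-0.125,"tx":-0.07,"ty":0.013,"tz":0,"jaw":0},{"ax":0,"ay":0,"az":-0.25,"tx":-0.142,"ty":0.026,"tz":0,"jaw":0},{"ax":0,"ay":0,"az":-0.25,"tx":-0.14,"ty":0.034,"tz":0,"jaw":0},{"ax":0,"ay":0,"az":-0.25,"tx":-0.14,"ty":0.034,"tz":0,"jaw":0},{"ax":0,"ay":0,"az":-0.25,"tx":-0.136,"ty":0.044,"tz":0,"jaw":0},{"ax":0,"ay":0,"az":-0.25,"tx":-0.136,"ty":0.044,"tz":0,"jaw":0},{"ax":0,"ay":0,"az":-0.25,"tx":-0.134,"ty":0.054,"tz":0,"jaw":0},{"ax":0,"ay":0,"az":-0.125,"tx":-0.067,"ty":0.027,"tz":0,"jaw":0},{"ax":0,"ay":0,"az":-0.125,"tx":-0.067,"ty":0.027,"tz":0,"jaw":0},{"ax":0,"ay":0,"az":0,"tx":0,"ty":0,"tz":0,"jaw":0},{"ax":0,"ay":0,"az":0,"tx":0,"ty":0,"tz":0,"jaw":0}]'
python3 - <<'E'
import st
from fit import *
p=np.load("p.npy")
w=env.capture("wrist");cv2.imwrite("pics/w4.png",w["image"][:,:,::-1])
s=env.capture("side")
for a in(-.28,-.25,-.31):print(proj(w,loc(p,[-60,0,46],a)).round(1),proj(w,loc(p,[62,0,169],a)).round(1))
cv2.imwrite("pics/c4.png",np.hstack([cv2.resize(w["image"][:,:,::-1],(400,300)),cv2.resize(s["image"][160:280,220:380,::-1],(400,300))]))
E
```

```text
time_s: 8.0
tcp_pos: [528.0, 99.6, 131.8]
orientation: [-2.09, -1.358, -0.975]
force: [-1.3, -0.1, -5.3]
grip_width: -0.3
finger_force: 2.4
[528.   99.6 131.8] [[0.261, 0.914, 0.311], [0.587, -0.406, 0.7], [0.766, -0.0, -0.643]] [-0.39 -0.27  1.96  0.88  1.47 -0.08] -0.3 [-1.3 -0.1 -5.3] 8.0
[321.2 296.6] [321.8  26.2]
[323.7 296.6] [318.6  26.2]
[318.7 296.6] [324.9  26.2]
```

View pics/c4.png

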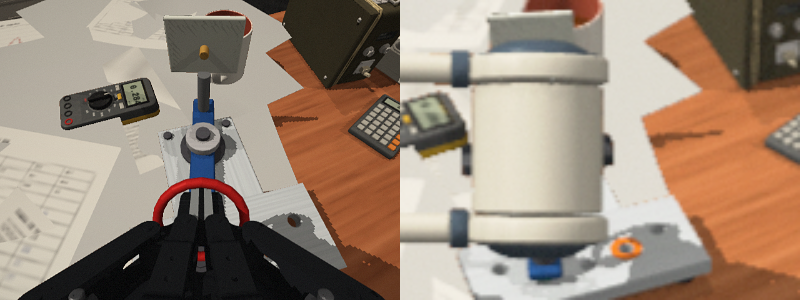

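```bash
python3 -m creep '[{"ax":0,"ay":0,"az":0,"tx":0,"ty":0,"tz":-0.08,"jaw":0},{"ax":0,"ay":0,"az":0,"tx":0,"ty":0,"tz":-0.08,"jaw":0},{"ax":0,"ay":0,"az":0,"tx":0,"ty":0,"tz":-0.08,"jaw":0},{"ax":0,"ay":0,"az":0,"tx":0,"ty":0,"tz":-0.08,"jaw":0},{"ax":0,"ay":0,"az":0,"tx":0,"ty":0,"tz":-0.08,"jaw":0},{"ax":0,"ay":0,"az":0,"tx":0,"ty":0,"tz":-0.08,"jaw":0},{"ax":0,"ay":0,"az":0,"tx":0,"ty":0,"tz":-0.08,"jaw":0},{"ax":0,"ay":0,"az":0,"tx":0,"ty":0,"tz":-0.08,"jaw":0},{"ax":0,"ay":0,"az":0,"tx":0,"ty":0,"tz":0,"jaw":0}]'; python3 -m creep '[{"ax":0,"ay":0,"az":0,"tx":0,"ty":0,"tz":-0.08,"jaw":0},{"ax":0,"ay":0,"az":0,"tx":0,"ty":0,"tz":-0.08,"jaw":0},{"ax":0,"ay":0,"az":0,"tx":0,"ty":0,"tz":0,"jaw":0}]'
```

```text
time_s: 9.0
tcp_pos: [528.2, 99.4, 115.5]
orientation: [-2.091, -1.358, -0.975]
force: [0.1, -0.1, -4.2]
grip_width: 0.0
finger_force: 1.9
time_s: 9.3
tcp_pos: [528.2, 99.4, 111.5]
orientation: [-2.091, -1.358, -0.975]
force: [0.0, -0.1, -4.4]
grip_width: 0.3
finger_force: 1.9
```

```bash
python3 -m creep '[{"ax":0,"ay":0,"az":0,"tx":0,"ty":0,"tz":-0.08,"jaw":0},{"ax":0,"ay":0,"az":0,"tx":0,"ty":0,"tz":-0.08,"jaw":0},{"ax":0,"ay":0,"az":0,"tx":0,"ty":0,"tz":-0.12,"jaw":0},{"ax":0,"ay":0,"az":0,"tx":0,"ty":0,"tz":-0.12,"jaw":0},{"ax":0,"ay":0,"az":0,"tx":0,"ty":0,"tz":0,"jaw":0}]'; python3 -m creep '[{"ax":0,"ay":0,"az":0,"tx":0,"ty":0,"tz":-0.2,"jaw":0},{"ax":0,"ay":0,"az":0,"tx":0,"ty":0,"tz":-0.2,"jaw":0},{"ax":0,"ay":0,"az":0,"tx":0,"ty":0,"tz":-0.04,"jaw":0},{"ax":0,"ay":0,"az":0,"tx":0,"ty":0,"tz":0,"jaw":0},{"ax":0,"ay":0,"az":0,"tx":0,"ty":0,"tz":0,"jaw":0}]'
python3 - <<'E'
from fit import *
w=env.capture("wrist");cv2.imwrite("pics/w5.png",w["image"][150:450,120:520,::-1])
E
```

```text
time_s: 9.8
tcp_pos: [528.5, 99.5, 102.1]
orientation: [-2.09, -1.358, -0.976]
force: [0.6, -0.2, 0.6]
grip_width: -0.1
finger_force: 0.0
time_s: 10.3
tcp_pos: [528.2, 99.4, 90.8]
orientation: [-2.091, -1.358, -0.975]
force: [-0.3, -0.4, -0.1]
grip_width: -0.1
finger_force: 0.0
```

View pics/w5.png

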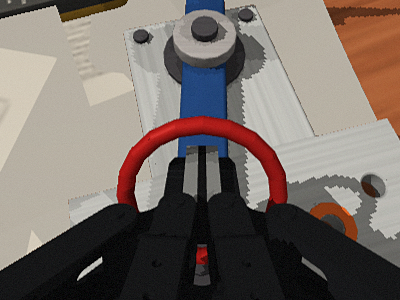

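The ring (crop centre about (202,200)) sits low again, with the fingers (tips at about (202,150)) free inside it. I'm backing out along the finger axis.

```bash
python3 -m creep '[{"ax":0,"ay":0,"az":0,"tx":-0.093,"ty":-0.21,"tz":0.193,"jaw":0},{"ax":0,"ay":0,"az":0,"tx":-0.187,"ty":-0.42,"tz":0.386,"jaw":0},{"ax":0,"ay":0,"az":0,"tx":-0.187,"ty":-0.42,"tz":0.386,"jaw":0},{"ax":0,"ay":0,"az":0,"tx":-0.187,"ty":-0.42,"tz":0.386,"jaw":0},{"ax":0,"ay":0,"az":0,"tx":-0.187,"ty":-0.42,"tz":0.386,"jaw":0},{"ax":0,"ay":0,"az":0,"tx":-0.187,"ty":-0.42,"tz":0.386,"jaw":0},{"ax":0,"ay":0,"az":0,"tx":-0.187,"ty":-0.42,"tz":0.386,"jaw":0},{"ax":0,"ay":0,"az":0,"tx":0,"ty":-0.8,"tz":0.6,"jaw":0},{"ax":0,"ay":0,"az":0,"tx":0,"ty":-0.8,"tz":0.6,"jaw":0},{"ax":0,"ay":0,"az":0,"tx":0,"ty":-0.8,"tz":0.6,"jaw":0},{"ax":0,"ay":0,"az":0,"tx":0,"ty":-0.8,"tz":0.6,"jaw":0},{"ax":0,"ay":0,"az":0,"tx":0,"ty":0,"tz":0,"jaw":0},{"ax":0,"ay":0,"az":0,"tx":0,"ty":0,"tz":0,"jaw":0}]'
python3 - <<'E'
from fit import *
p=np.load("p.npy")
w=env.capture("wrist");s=env.capture("side")
print("pred ring home/green",proj(w,loc(p,[-120,0,100],-.28)).round(),"if +14",proj(w,loc(p,[-120,0,114],-.28)).round(),blob(w["image"],174,5,proj(w,loc(p,[-120,0,100],-.28)),80,150))
print("orange",proj(w,loc(p,[-140,0,31],.28)).round())
cv2.imwrite("pics/c6.png",np.hstack([cv2.resize(w["image"][:,:,::-1],(400,300)),cv2.resize(s["image"][160:280,220:380,::-1],(400,300))]))
E
```

```text
time_s: 11.65
tcp_pos: [497.8, -49.2, 213.6]
orientation: [-2.092, -1.357, -0.975]
force: [0.0, -0.8, -1.3]
grip_width: -0.4
finger_force: 0.0
pred ring home/green [285. 217.] if +14 [283. 208.] (array([285.5, 214.5]), (np.int64(248), np.int64(323), np.int64(179), np.int64(250), 1491))
orange [360. 253.]
```

View pics/c6.png

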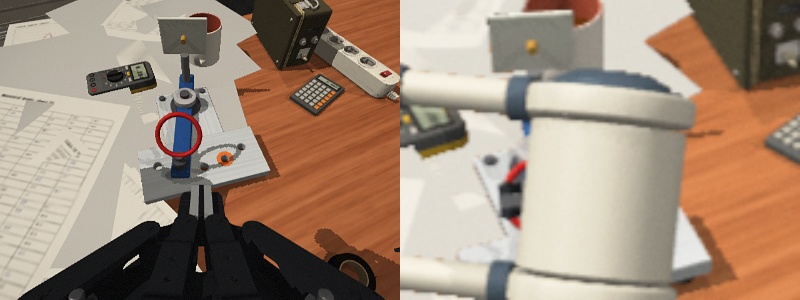

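```bash
python3 -c "
from bench import env
print(env.finish_job())"
```

```text
the job is handed in; nothing more can be done
None
```

The arm is swung one hole to the green washer and the job is handed in at about 12 s of the 53 s: pulling force on the ring stayed around 6 N, the force readings and the last wrist picture indicate the pin is fully home, and the gripper is clear of everything (the hand-in returned no verdict).

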